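# Put the finished stamps away in their nests

### The job

Four finished wooden hand stamps stand about on the open bench of a stamp carver, among four storage blocks. Stand each stamp upright in the block whose recess matches the shape and size of its base, sitting flat on the floor of the recess, and let go of it. The carved faces are delicate: set the stamps down, do not drop them or knock them over.

Things in the scene. Friction and masses are not known exactly. Their poses are not given: they have to be found in the camera images.
- stamp_big_round: Wooden hand stamp with a large round base (56 mm diameter, 20 mm thick, pale wood with a dark rubber face below) and a turned dark-wood handle on the axis: a thin neck, then a 30 mm diameter grip with straight sides from 50 to 88 mm above the underside. Whole stamp 92 mm tall, standing upright. Origin: centre of its underside; z up along the handle. 110 g, give or take 30 %.
- stamp_small_round: Wooden hand stamp like the other round one but slimmer: round base 36 mm in diameter, 20 mm thick; turned handle whose grip is 20 mm in diameter, straight-sided from 50 to 88 mm above the underside. Whole stamp 92 mm tall, standing upright. Origin: centre of its underside; z up along the handle. 60 g, give or take 30 %.
- stamp_square: Wooden hand stamp with a square base (44 x 44 mm, 20 mm thick) and a square dark-wood handle 24 x 24 mm, from 48 to 92 mm above the underside, on a thin neck; flats of handle and base are parallel to its x and y axes. Whole stamp 92 mm tall, standing upright. Origin: centre of its underside; z up along the handle. 100 g, give or take 30 %.
- stamp_oblong: Wooden hand stamp with an oblong base (66 mm along its x, 30 mm along its y, 20 mm thick) and a bar-shaped dark-wood handle 42 mm along x and 18 mm along y, from 48 to 92 mm above the underside: grip it across y. Whole stamp 92 mm tall, standing upright. Origin: centre of its underside; z up along the handle. 100 g, give or take 30 %.
- nest_big_round: Pale wooden block fixed to the bench, 100 mm (x) by 86 mm (y) by 18 mm high, outside like the other three. In the middle of its top, a dark-floored recess 10 mm deep (floor 8 mm above the underside): a round recess 68 mm in diameter, for the large round stamp. Origin: centre of the block's underside on the bench, below the centre of the recess; z up.
- nest_small_round: Pale wooden block fixed to the bench, 100 mm (x) by 86 mm (y) by 18 mm high, outside like the other three. In the middle of its top, a dark-floored recess 10 mm deep (floor 8 mm above the underside): a round recess 48 mm in diameter, for the small round stamp. Origin: centre of the block's underside on the bench, below the centre of the recess; z up.
- nest_square: Pale wooden block fixed to the bench, 100 mm (x) by 86 mm (y) by 18 mm high, outside like the other three. In the middle of its top, a dark-floored recess 10 mm deep (floor 8 mm above the underside): a square recess 56 x 56 mm, sides parallel to x and y, for the square stamp. Origin: centre of the block's underside on the bench, below the centre of the recess; z up.
- nest_oblong: Pale wooden block fixed to the bench, 100 mm (x) by 86 mm (y) by 18 mm high, outside like the other three. In the middle of its top, a dark-floored recess 10 mm deep (floor 8 mm above the underside): an oblong recess 78 mm (x) by 42 mm (y), for the oblong stamp. Origin: centre of the block's underside on the bench, below the centre of the recess; z up.
Mind the look-alikes: they are no part of the job. What is shaped like the stamp_square but purple is not meant. Leave any yellow look-alike of the stamp_small_round alone.

How it is judged:
By the outcome, as a careful person would: the job done as asked, in the order asked, and still so for the second after the job is handed in, with the robot touching nothing.
It also fails if it takes over 106 s, if anything falls off the work surface, if the arm or the gripper's body presses on something with over 40 N, if the wrist force passes 120 N, or if a joint passes its speed limit or range.

### The arm

A 7-joint arm with a two-finger parallel gripper is mounted at the origin on the work surface. World frame = base frame: x ahead of the robot, y to its left, z up, the work surface at z = 0. Lengths are in m, angles in rad, forces in N, time in s.
With the tool pointing down it reaches from about 0.35 to 0.9 m from the base axis. Payload 8.1 kg.
Tool frame: the origin (TCP) lies midway between the tips of the shut fingers; the grasp point (between the pads) lies 19 mm behind it; z points along the fingers, y is the line along which they close (so a half turn about z gives the same grasp; the last joint's range is limited). The gripper opens to 92 mm and grips with 3 to 60 N. Pads are 19 mm wide; open, the fingers measure 130 mm over their backs; the gripper's body (75 mm by 190 mm) begins 47 mm behind the grasp point.
Start: joints at [1.09, 0.434, 0.025, 1.573, -0.012, 1.134, -0.075], TCP at [0.231, -0.581, 0.227] pointing down, gripper open.
Joint ranges: [-2.62, 2.62], [-0.44, 2.09], [-1.27, 1.32], [0.08, 2.57], [-1.32, 4.46], [0.12, 2], [-2.74, 2.74]. Speed limits (rad/s): [2.22, 2.22, 3.01, 3.01, 3.14, 3.14, 3.14].

### API

Orientations are given as a rotation vector (axis times angle).
In Python, from cell import arm gives the robot as it stands.
- The arm moves only by the tool carry_out, never from a script. Its arguments are lists of equal length, an entry for each row: "claw": the finger opening in cm, from 0 to 9.18; "delta_pos": the shift along the tool's x, y, z in cm, a list of three; "angular": the turn, a rotation vector about the tool's x, y, z in rad, a list of three. In form: {"claw": [claw, ...], "delta_pos": [[dx, dy, dz], ...], "angular": [[ax, ay, az], ...]}. A call has 1 to 20 rows; each row shifts and turns the commanded pose from where the row before left it, along the tool's axes as they then stand; what a row does not reach is not made up. A row lasts 1/10 s, in which the tool goes at most 50 mm and 8.59 degrees, less where a joint would pass 70% of its speed; a pose out of reach is approached as far as the arm can. A call with a gripper value outside its range is refused whole. The fingers move at their own pace and stop on an object; "force" is the grip in N (left out, the last holds). Time passes only in rows, so rows that do not move let the fingers close. It gives the time, the measured TCP pose, the force, the opening and the grip force at its end, in the units of the state.
- arm.observe(): the state, without advancing time (a new reading comes with each control period).
- arm.get_image(name): name is "scene" or "top" or "wrist"; returns a dict with "frame" (384x512x3 uint8, red, green, blue), "mtx" (3x3 intrinsics, pixels), "T" (4x4, takes a point from camera to world coordinates). Camera axes: x right, y down, z forward; pixel columns grow to the right and rows downward; lengths in m; the calibration is good to about 2 mm. A picture is of the moment at which its call begins. There is no depth.
- arm.sign_off(): hands the job in; it is judged then, once.
Trained networks look in a picture, given as the dict that the camera call returned (one of the last four; its "shot" number tells which), for a name from the list of things; names that differ only in an ending like _2 or _b are one class to them, and where a whole thing is asked for, a point or a joint stands for the part that bears it (a point fixed in the world has none). Each returns a list of dicts, best first, with "conf" (0 to 1); they miss things now and then, are a little off and sometimes report something else, mostly with a low value. They report only what shows in the picture. A call takes as long as a camera call. They do not tell look-alikes from the thing itself.
- arm.look_for(label, picture): "centre" ([column, row] as shares, 0 to 1, of the picture: columns of its width, rows of its height, amid what is visible of it).
- arm.trace(label, picture): "region" (384x512 bool, what is visible of it) and "centre" ([column, row] as shares, 0 to 1, of the picture: columns of its width, rows of its height, amid what is visible of it).
- arm.place_of(label, picture): "centre" ([column, row] as shares, 0 to 1, of the picture: columns of its width, rows of its height: a listed point, or the origin of a listed thing).
The state is a dict: "clock": time; "joints": joint angles; "dq": joint speeds; "joint_efforts": joint torques, N m; "position": TCP position; "ee_rot": TCP orientation; "force": force on the tool from outside, world axes, zero at the start; "ft_torque": the same for the moment, N m; "width": opening from 0.0 (shut) to 1.0 (fully open); "gripper_force": force on a finger pad.
Only numpy, scipy, OpenCV 4.12 (cv2) and the standard library are available. Lean on these libraries where they do the work, as an engineer would, in place of code of your own. Each camera call takes 0.05 s, during which the arm holds its last target. There are 200 camera calls.

## Working session

There is one attempt and no reset: what is moved stays moved. The work goes in short steps, Python scripts to look and compute and a tool call to move; the robot and the scene stay as the last step left them, time stands still between calls to the robot, and variables do not carry over. Pictures are saved under pics/ and viewed, at most 14 in all, crops included, and the job is handed in when it is done.

Besides the shell and the picture viewer there is one more tool, called after "Request:" by a JSON object that holds its "method" and its "body", one argument or row to a line. carry_out: Moves the arm, as the interface text tells. Its arguments: {"type":"object","properties":{"claw":{"type":"array","items":{"type":"number"}},"delta_pos":{"type":"array","items":{"type":"array","items":{"type":"number"}}},"angular":{"type":"array","items":{"type":"array","items":{"type":"number"}}},"force":{"type":"number"}},"required":["claw","delta_pos","angular"]}

```bash
ls; mkdir -p pics
cat > h.py <<'E'
from cell import arm
import numpy as np, cv2
def shot(n,f=None):
    p=arm.get_image(n)
    if f: cv2.imwrite('pics/'+f,p['frame'][:,:,::-1])
    return p
def ray(p,uv,z):
    d=np.linalg.inv(p['mtx'])@np.array([uv[0],uv[1],1.]); d=p['T'][:3,:3]@d; o=p['T'][:3,3]
    return o+d*(z-o[2])/d[2]
def proj(p,X):
    c=np.linalg.inv(p['T'])@np.append(X,1); q=p['mtx']@c[:3]; return q[:2]/q[2]
E
python3 - <<'E'
from h import *
s=arm.observe(); print(s)
a=shot('scene','s1.png'); b=shot('top','t1.png')
for n,p in(('scene',a),('top',b)):
    print(n,p['T'].round(3).tolist(),p['mtx'].round(1).tolist())
N=['big_round','small_round','square','oblong']
for k in ['stamp_','nest_']:
  for n in N:
    for r in arm.place_of(k+n,b):
        c=np.array(r['centre'])*[512,384]; print(k+n,round(r['conf'],2),c.round(1),ray(b,c,0).round(4))
E
```

```text
pics
{'clock': 0.0, 'joints': array([ 1.09039376,  0.43525685,  0.02497161,  1.57410341, -0.01160489,
        1.13398434, -0.07513154]), 'dq': array([-3.25427581e-05, -3.82131079e-05, -1.76857978e-03, -9.07540668e-04,
        2.19118049e-04,  1.12929213e-03, -1.27289781e-03]), 'joint_efforts': array([-4.56086937e-04, -6.67852306e+01,  9.85517576e-01, -3.14450240e+01,
       -6.02394319e-02,  4.28712065e-02,  1.21629478e-04]), 'position': array([ 0.2303088 , -0.58046694,  0.22592147]), 'ee_rot': array([-3.08421924e+00, -5.89479827e-01,  6.89905604e-04]), 'force': array([ 0.16176662, -0.25035237, -0.22497563]), 'ft_torque': array([-0.02899216, -0.016201  , -0.07074829]), 'gripper_force': 0.0, 'width': 1.0036001570889919}
scene [[0.377, 0.534, -0.757, 1.381], [0.926, -0.195, 0.324, -0.383], [0.025, -0.823, -0.568, 0.677], [0.0, 0.0, 0.0, 1.0]] [[419.4, 0.0, 258.6], [0.0, 419.4, 191.1], [0.0, 0.0, 1.0]]
top [[0.02, -0.996, 0.085, 0.45], [-1.0, -0.021, -0.007, -0.023], [0.009, -0.085, -0.996, 1.229], [0.0, 0.0, 0.0, 1.0]] [[394.0, 0.0, 256.8], [0.0, 394.0, 191.1], [0.0, 0.0, 1.0]]
stamp_big_round 0.73 [185.2 169.4] [0.619  0.1945 0.    ]
stamp_small_round 0.65 [405.2 198.6] [ 0.5413 -0.4975  0.    ]
stamp_small_round 0.58 [382.  212.6] [ 0.496  -0.4243  0.    ]
stamp_small_round 0.49 [313.9 235.7] [ 0.4199 -0.2118  0.    ]
stamp_square 0.63 [342.8 215.8] [ 0.4834 -0.3015  0.    ]
stamp_square 0.51 [310.8 235.5] [ 0.4203 -0.2021  0.    ]
stamp_oblong 0.73 [167.7 236.6] [0.4083 0.2412 0.    ]
stamp_oblong 0.5 [307.1 168.9] [ 0.6287 -0.1887  0.    ]
nest_big_round 0.83 [252.3 155. ] [ 0.6693 -0.0153  0.    ]
nest_big_round 0.59 [383.6 209.5] [ 0.5057 -0.4293  0.    ]
nest_small_round 0.79 [306.3 170.1] [ 0.6248 -0.1862  0.    ]
nest_square 0.57 [120.3 200.1] [0.5182 0.3929 0.    ]
nest_oblong 0.72 [249.4 211.7] [ 0.4903 -0.0099  0.    ]
```

Run:
```python
import cv2
t=cv2.imread('pics/t1.png')
cv2.imwrite('pics/t1c.png',cv2.resize(t[130:270,80:440],(792,308),interpolation=cv2.INTER_CUBIC))
```

```text
(no output)
```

View pics/s1.png

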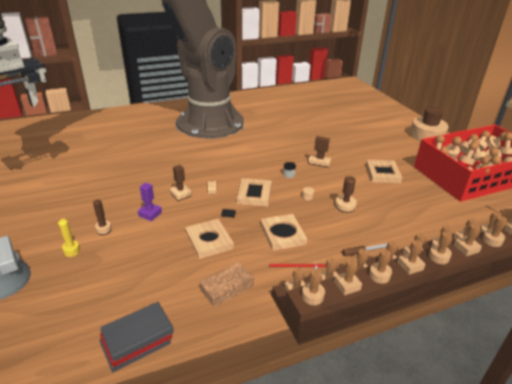

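View pics/t1c.png

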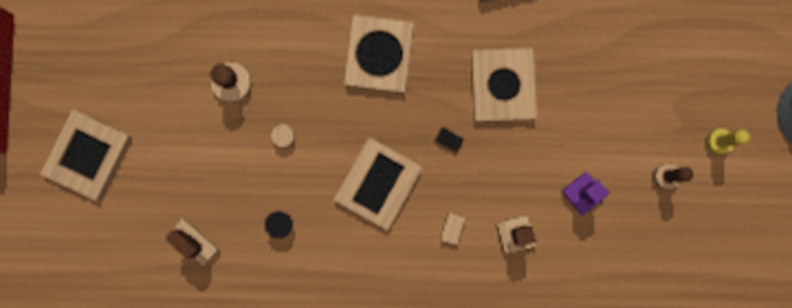

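The scene shows these things that could be mistaken for what I want (scene px):
- Yellow slim stamp (69,238): look-alike, leave alone.
- Dark/pale small round (102,218): wanted.
- Purple square (149,202): look-alike, leave alone.
- Pale square stamp (179,183): wanted.
- Oblong (320,152): wanted.
- Big round (347,194): wanted.

The stamps in the tray and on the rack aren't part of the job. In the top crop, the nests are at px (252,155) big, (309,168) small, (253,214) oblong and (119,200) square.

```bash
cat >> h.py <<'E'
from scipy.spatial.transform import Rotation as Ro
def plan(xyz,ydir=None):
    """tool-frame shift (cm) and z-turn (rad) from here; ydir: wanted world angle of tool y (mod pi)"""
    s=arm.observe(); R=Ro.from_rotvec(s['ee_rot']).as_matrix()
    print('pos',s['position'].round(4),'tilt',R[:,2].round(3),'clock',round(s['clock'],2),'w',round(s['width'],3),'q',s['joints'].round(2))
    d=R.T@(np.array(xyz)-s['position'])*100
    a=np.arctan2(R[1,1],R[0,1]); t=0
    if ydir is not None: t=-((ydir-a+np.pi/2)%np.pi-np.pi/2)
    print('yang',round(a,3),'shift',d.round(2),'turn',round(t,3))
def world(p,mask,z):
    c=max(cv2.findContours(mask.astype(np.uint8),cv2.RETR_EXTERNAL,cv2.CHAIN_APPROX_NONE)[0],key=cv2.contourArea)[:,0,:]
    return np.array([ray(p,u,z)[:2] for u in c],np.float32)
def rect(w):
    (c,s,a)=cv2.minAreaRect((w*1000).astype(np.float32)); 
    if s[0]<s[1]: s=s[::-1]; a+=90
    return np.round(c,1),np.round(s,1),round(np.radians(a)%np.pi,3)
E
python3 - <<'E'
from h import *
w=shot('wrist','w1.png'); s=arm.observe()
T=np.eye(4);T[:3,:3]=Ro.from_rotvec(s['ee_rot']).as_matrix();T[:3,3]=s['position']
print((np.linalg.inv(T)@w['T']).round(3).tolist(),w['mtx'].round(0).tolist())
b=shot('top')
for n in ['big_round','small_round','square','oblong']:
  for r in arm.trace('nest_'+n,b)[:2]: print(n,round(r['conf'],2),rect(world(b,r['region'],.018)))
E
```

```text
[[-0.0, -0.966, -0.259, 0.07], [1.0, -0.0, -0.0, -0.0], [0.0, -0.259, 0.966, -0.158], [0.0, 0.0, 0.0, 1.0]] [[319.0, 0.0, 252.0], [0.0, 319.0, 191.0], [0.0, 0.0, 1.0]]
big_round 0.87 (array([667.1, -12.7]), array([101.5,  85.4]), np.float64(3.037))
square 0.7 (array([515.9, 391.5]), array([100.3,  91.7]), np.float64(2.727))
oblong 0.55 (array([484.3, -15.7]), array([100. ,  86.3]), np.float64(2.669))
```

View pics/w1.png

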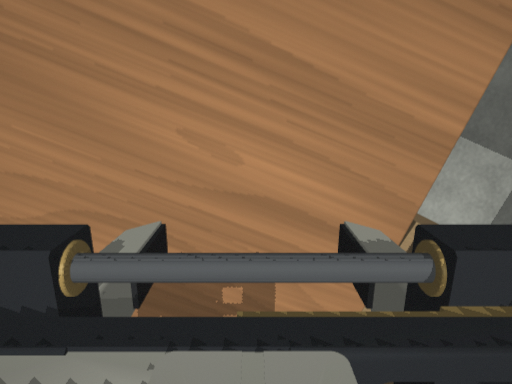

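Run:
```python
from h import *
plan([.496,-.424,.235],.4)
```

```text
pos [ 0.2305 -0.581   0.2268] tilt [ 0. -0. -1.] clock 0.8 w 1.002 q [ 1.09  0.43  0.02  1.57 -0.01  1.13 -0.08]
yang -1.193 shift [30.46 -4.8  -0.82] turn 1.549
```

Request:
{"method": "carry_out", "body": {
  "claw": [5, 5, 5, 5, 5, 5, 5, 5, 5, 5, 5, 5, 5, 5, 5, 5, 5, 5, 5, 5],
  "delta_pos": [
    [3.8, -0.6, -0.1],
    [3.8, -0.6, -0.1],
    [3.8, -0.6, -0.1],
    [3.8, -0.6, -0.1],
    [3.8, -0.6, -0.1],
    [3.8, -0.6, -0.1],
    [3.8, -0.6, -0.1],
    [3.8, -0.6, -0.1],
    [0, 0, 0],
    [0, 0, 0],
    [0, 0, 0],
    [0, 0, 0],
    [0, 0, 0],
    [0, 0, 0],
    [0, 0, 0],
    [0, 0, 0],
    [0, 0, 0],
    [0, 0, 0],
    [0, 0, 0],
    [0, 0, 0]
  ],
  "angular": [
    [0, 0, 0],
    [0, 0, 0],
    [0, 0, 0],
    [0, 0, 0],
    [0, 0, 0],
    [0, 0, 0],
    [0, 0, 0],
    [0, 0, 0],
    [0, 0, 0.14],
    [0, 0, 0.14],
    [0, 0, 0.14],
    [0, 0, 0.14],
    [0, 0, 0.14],
    [0, 0, 0.14],
    [0, 0, 0.14],
    [0, 0, 0.14],
    [0, 0, 0.14],
    [0, 0, 0.14],
    [0, 0, 0.15],
    [0, 0, 0]
  ],
  "force": 15
}}

```text
clock: 2.8
position: [0.4955, -0.4241, 0.2347]
ee_rot: [2.615, -1.741, -0.0]
force: [-0.8, 0.0, -0.2]
width: 0.541
gripper_force: 0.0
```

Run:
```python
from h import *
plan([.496,-.424,.235],.4)
w=shot('wrist','w2.png')
for r in arm.trace('stamp_small_round',w):
    c=np.array(r['centre'])*[512,384]; print('tr',r['conf'],c,r['region'].sum())
for r in arm.place_of('stamp_small_round',w):
    c=np.array(r['centre'])*[512,384]; print('pl',r['conf'],c,ray(w,c,0))
```

```text
pos [ 0.4955 -0.4241  0.2347] tilt [-0. -0. -1.] clock 2.8 w 0.541 q [ 0.42  0.48  0.32  1.51 -0.16  1.18 -1.98]
yang -2.745 shift [ 0.01 -0.05 -0.03] turn -0.004
tr 0.8 [242.7904 163.008 ] 835
pl 0.93 [225.8944  85.9008] [ 0.56011155 -0.49632475  0.        ]
pl 0.78 [244.6848 159.5904] [ 0.50673646 -0.42427232  0.        ]
```

View pics/w2.png

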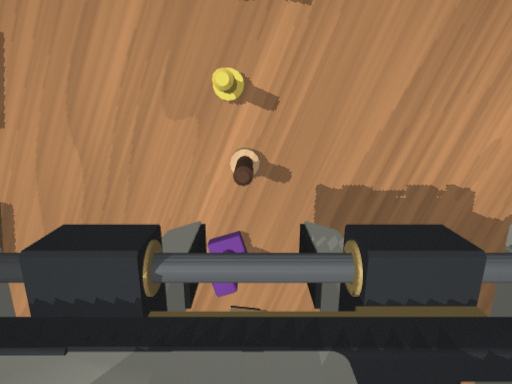

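Wrist view: yellow look-alike at (228,84), purple at (228,262), and the wanted dark-and-pale small round at (244,165), with its handle top near (244,174).

Run:
```python
from h import *
w=shot('wrist')
print(ray(w,(244.7,159.6),0),ray(w,(245,162),.02),ray(w,(243.7,175.5),.092))
X=ray(w,(244.7,160.5),.0)
im=w['frame'][:,:,::-1][130:210,200:290].copy()
im=cv2.resize(im,None,fx=6,fy=6,interpolation=cv2.INTER_CUBIC)
for z,r,c in((.02,.018,(0,255,0)),(.092,.010,(0,0,255))):
    P=[((proj(w,np.array([X[0]+r*np.cos(t),X[1]+r*np.sin(t),z]))-[200,130]+.5)*6).astype(int) for t in np.linspace(0,6.28,40)]
    cv2.polylines(im,[np.array(P)],True,c,1)
print(X);cv2.imwrite('pics/c1.png',im)
```

```text
[ 0.50671482 -0.424235    0.        ] [ 0.50613956 -0.42496564  0.02      ] [ 0.5055678  -0.42445775  0.092     ]
[ 0.50627925 -0.42319373  0.        ]
```

View pics/c1.png

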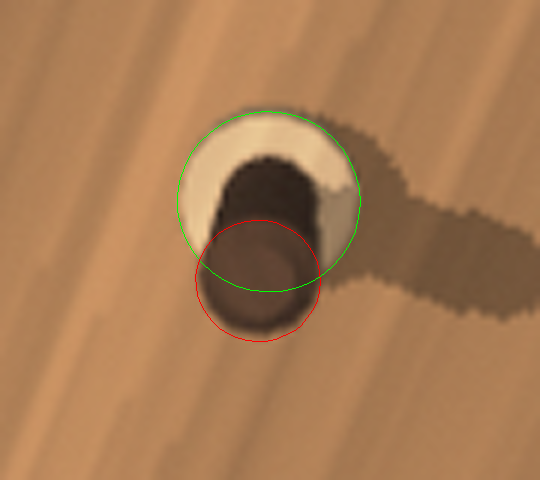

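Overlay matches the base rim (green) and handle top (red) at (0.506, -0.424). This is the brown-handled pale stamp, so it's the right one.

Request:
{"method": "carry_out", "body": {
  "claw": [5, 5, 5, 5, 5, 5, 5, 5, 0, 0, 0, 0, 0, 0, 0],
  "delta_pos": [
    [0.4, -1.0, 0],
    [0, 0, 3.5],
    [0, 0, 3.5],
    [0, 0, 3.5],
    [0, 0, 3],
    [0, 0, 3],
    [0, 0, 2],
    [0, 0, 0],
    [0, 0, 0],
    [0, 0, 0],
    [0, 0, 0],
    [0, 0, 0],
    [0, 0, 0],
    [0, 0, 0],
    [0, 0, 0]
  ],
  "angular": [
    [0, 0, 0],
    [0, 0, 0],
    [0, 0, 0],
    [0, 0, 0],
    [0, 0, 0],
    [0, 0, 0],
    [0, 0, 0],
    [0, 0, 0],
    [0, 0, 0],
    [0, 0, 0],
    [0, 0, 0],
    [0, 0, 0],
    [0, 0, 0],
    [0, 0, 0],
    [0, 0, 0]
  ],
  "force": 15
}}

```text
clock: 4.5
position: [0.5066, -0.4244, 0.0506]
ee_rot: [2.617, -1.738, 0.002]
force: [-0.4, 0.5, 5.9]
width: 0.215
gripper_force: 15.0
```

Request:
{"method": "carry_out", "body": {
  "claw": [0, 0, 0, 0, 0, 0],
  "delta_pos": [
    [0, 0, -1],
    [0, 0, -4],
    [0, 0, -5],
    [0, 0, -5],
    [0, 0, -5],
    [0, 0, 0]
  ],
  "angular": [
    [0, 0, 0],
    [0, 0, 0],
    [0, 0, 0],
    [0, 0, 0],
    [0, 0, 0],
    [0, 0, 0]
  ]
}}

```text
clock: 5.1
position: [0.5085, -0.4266, 0.2583]
ee_rot: [2.616, -1.738, 0.02]
force: [1.0, -0.3, -0.6]
width: 0.211
gripper_force: 15.0
```

Run:
```python
from h import *
plan([.595,-.125,.25],.4)
```

```text
pos [ 0.5085 -0.4266  0.2583] tilt [ 0.01  -0.007 -1.   ] clock 5.1 w 0.211 q [ 0.41  0.48  0.32  1.45 -0.16  1.22 -1.99]
yang -2.743 shift [-24.46 -19.66   0.7 ] turn -0.002
```

Request:
{"method": "carry_out", "body": {
  "claw": [0, 0, 0, 0, 0, 0, 0, 0, 0, 0],
  "delta_pos": [
    [-3.1, -2.5, 0],
    [-3.1, -2.5, 0],
    [-3.1, -2.5, 0],
    [-3.1, -2.5, 0],
    [-3.1, -2.5, 0],
    [-3.1, -2.5, 0],
    [-3.1, -2.5, 0],
    [-2.8, -2.2, 0],
    [0, 0, 0],
    [0, 0, 0]
  ],
  "angular": [
    [0, 0, 0],
    [0, 0, 0],
    [0, 0, 0],
    [0, 0, 0],
    [0, 0, 0],
    [0, 0, 0],
    [0, 0, 0],
    [0, 0, 0],
    [0, 0, 0],
    [0, 0, 0]
  ]
}}

```text
clock: 6.1
position: [0.5925, -0.1207, 0.2495]
ee_rot: [2.619, -1.735, -0.001]
force: [0.1, -0.9, -1.0]
width: 0.215
gripper_force: 15.0
```

Run:
```python
from h import *
plan([.595,-.125,.25],.4)
w=shot('wrist','w3.png')
for n in ['small_round','big_round']:
  for r in arm.trace('nest_'+n,w)[:2]: print('tr',n,r['conf'],rect(world(w,r['region'],.018)))
  for r in arm.place_of('nest_'+n,w)[:2]:
    c=np.array(r['centre'])*[512,384]; print('pl',n,r['conf'],c,ray(w,c,0))
```

```text
pos [ 0.5925 -0.1207  0.2495] tilt [-0.001 -0.    -1.   ] clock 6.1 w 0.215 q [-0.06  0.39  0.25  1.61 -0.1   1.16 -2.53]
yang -2.741 shift [ 0.49 -0.06 -0.05] turn 0.001
tr small_round 0.93 (array([ 630.8, -191.1]), array([100. ,  87.5]), np.float64(0.052))
pl small_round 0.65 [243.9168  95.808 ] [ 0.6341179 -0.1908871  0.       ]
tr big_round 0.63 (array([671.2, -18.5]), array([100.6,  89. ]), np.float64(3.051))
pl big_round 0.9 [166.1952 210.0096] [ 0.67393441 -0.0142263   0.        ]
```

View pics/w3.png

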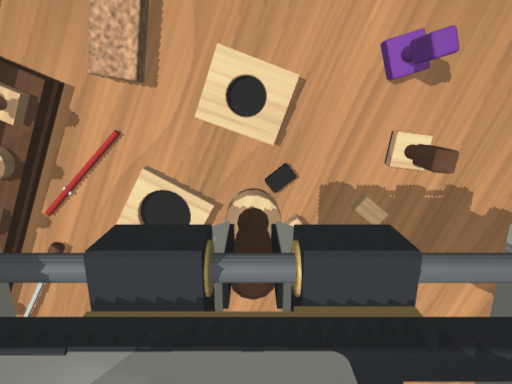

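Wrist view: small round nest centred at (247,95), big round nest at (165,211), the square stamp at (410,152) and purple at (408,55). The held stamp hangs straight at (253,230).

Request:
{"method": "carry_out", "body": {
  "claw": [0, 0, 0, 0, 0, 0, 0, 0, 0],
  "delta_pos": [
    [4, -0.4, 0],
    [4, -0.4, 0],
    [0, 0, 4],
    [0, 0, 4],
    [0, 0, 4],
    [0, 0, 3],
    [0, 0, 2.2],
    [0, 0, 0],
    [0, 0, 0]
  ],
  "angular": [
    [0, 0, 0],
    [0, 0, 0],
    [0, 0, 0],
    [0, 0, 0],
    [0, 0, 0],
    [0, 0, 0],
    [0, 0, 0],
    [0, 0, 0],
    [0, 0, 0]
  ]
}}

```text
clock: 7.25
position: [0.631, -0.1932, 0.0781]
ee_rot: [2.616, -1.739, -0.0]
force: [0.7, -0.6, -0.3]
width: 0.214
gripper_force: 15.0
```

Run:
```python
from h import *
plan([.631,-.191,.0595],.4)
```

```text
pos [ 0.631  -0.1932  0.0781] tilt [-0. -0. -1.] clock 7.25 w 0.214 q [ 0.07  0.64  0.22  1.65 -0.17  0.88 -2.38]
yang -2.744 shift [-0.2  -0.08  1.86] turn -0.003
```

Request:
{"method": "carry_out", "body": {
  "claw": [0, 0, 0, 0, 0, 0],
  "delta_pos": [
    [-0.2, -0.1, 0.5],
    [0, 0, 0.6],
    [0, 0, 0.5],
    [0, 0, 0.2],
    [0, 0, 0.1],
    [0, 0, 0]
  ],
  "angular": [
    [0, 0, 0],
    [0, 0, 0],
    [0, 0, 0],
    [0, 0, 0],
    [0, 0, 0],
    [0, 0, 0]
  ]
}}

```text
clock: 7.85
position: [0.6313, -0.1903, 0.0589]
ee_rot: [2.617, -1.738, 0.0]
force: [0.1, 0.3, -2.0]
width: 0.214
gripper_force: 15.0
```

Request:
{"method": "carry_out", "body": {
  "claw": [0, 0, 0],
  "delta_pos": [
    [0, 0, 0.1],
    [0, 0, 0],
    [0, 0, 0]
  ],
  "angular": [
    [0, 0, 0],
    [0, 0, 0],
    [0, 0, 0]
  ]
}}

```text
clock: 8.15
position: [0.6315, -0.1904, 0.0586]
ee_rot: [-2.617, 1.738, -0.001]
force: [-1.5, 0.5, 5.8]
width: 0.216
gripper_force: 15.0
```

Request:
{"method": "carry_out", "body": {
  "claw": [3, 5, 5, 5, 5, 5, 5, 5, 5, 5, 5, 5, 5, 5, 5, 5, 5, 5, 5],
  "delta_pos": [
    [0, 0, 0],
    [0, 0, 0],
    [0, 0, 0],
    [0, 0, -2],
    [0, 0, -4],
    [0, 0, -5],
    [0, 0, -5],
    [0, 0, -3],
    [0, 0, 0],
    [0, 0, 0],
    [0, 0, 0],
    [0, 0, 0],
    [0, 0, 0],
    [0, 0, 0],
    [0, 0, 0],
    [0, 0, 0],
    [0, 0, 0],
    [0, 0, 0],
    [0, 0, 0]
  ],
  "angular": [
    [0, 0, 0],
    [0, 0, 0],
    [0, 0, 0],
    [0, 0, 0],
    [0, 0, 0],
    [0, 0, 0],
    [0, 0, -0.14],
    [0, 0, -0.14],
    [0, 0, -0.14],
    [0, 0, -0.14],
    [0, 0, -0.14],
    [0, 0, -0.14],
    [0, 0, -0.14],
    [0, 0, -0.14],
    [0, 0, -0.14],
    [0, 0, -0.14],
    [0, 0, -0.14],
    [0, 0, 0],
    [0, 0, 0]
  ]
}}

```text
clock: 10.05
position: [0.6311, -0.1903, 0.2476]
ee_rot: [-3.09, -0.568, 0.0]
force: [-0.3, -0.3, 0.5]
width: 0.544
gripper_force: 0.0
```

Run:
```python
from h import *
plan([.42,-.21,.25])
```

```text
pos [ 0.6311 -0.1903  0.2476] tilt [-0.  0. -1.] clock 10.05 w 0.544 q [ 0.27  0.48 -0.09  1.44  0.04  1.22 -1.03]
yang -1.207 shift [-20.43  -5.66  -0.24] turn 0
```

Request:
{"method": "carry_out", "body": {
  "claw": [5, 5, 5, 5, 5, 5, 5],
  "delta_pos": [
    [-4, -1.1, 0],
    [-4, -1.1, 0],
    [-4, -1.1, 0],
    [-4, -1.1, 0],
    [-4, -1.2, 0],
    [0, 0, 0],
    [0, 0, 0]
  ],
  "angular": [
    [0, 0, 0],
    [0, 0, 0],
    [0, 0, 0],
    [0, 0, 0],
    [0, 0, 0],
    [0, 0, 0],
    [0, 0, 0]
  ]
}}

```text
clock: 10.75
position: [0.4242, -0.2101, 0.2483]
ee_rot: [3.089, 0.568, 0.002]
force: [1.2, 0.0, -0.5]
width: 0.544
gripper_force: 0.0
```

```bash
cat >> h.py <<'E'
def pale(p,mask,grow=3):
    """bright-wood pixels of a traced stamp (its base) and dark ones (handle)"""
    g=p['frame'].astype(int).max(2); return mask&(g>150), mask&(g<120)
E
python3 - <<'E'
from h import *
plan([.42,-.21,.25])
w=shot('wrist','w4.png')
for r in arm.trace('stamp_square',w):
    c=np.array(r['centre'])*[512,384]; m=r['region']; print('tr',r['conf'],c.round(0),m.sum(),w['frame'][m].mean(0).round())
    P,D=pale(w,m)
    if P.sum()>50 and D.sum()>50: print('base',rect(world(w,P,.02)),'handle',rect(world(w,D,.092)))
for r in arm.place_of('stamp_square',w):
    c=np.array(r['centre'])*[512,384]; print('pl',r['conf'],c.round(1),ray(w,c,0))
x0,y0=200,110
im=w['frame'][:,:,::-1][y0:y0+110,x0:x0+130]
cv2.imwrite('pics/c4.png',cv2.resize(im,None,fx=5,fy=5,interpolation=cv2.INTER_CUBIC))
E
```

```text
pos [ 0.4242 -0.2101  0.2483] tilt [ 0.001 -0.    -1.   ] clock 10.75 w 0.544 q [ 0.42  0.17 -0.09  1.89  0.02  1.08 -0.88]
yang -1.207 shift [-0.39 -0.16 -0.17] turn 0
tr 0.97 [251. 167.] 1473 [153. 123.  92.]
base (array([ 421.7, -210.2]), array([46.5, 44.3]), np.float64(0.328)) handle (array([ 424.8, -207.7]), array([32. , 27.4]), np.float64(0.363))
tr 0.9 [346. 152.] 1793 [ 98.  57. 124.]
base (array([ 487.7, -299.5]), array([41.1, 23. ]), np.float64(2.271)) handle (array([ 480.1, -285.9]), array([46.2, 42.2]), np.float64(0.705))
pl 0.93 [251.7 166.5] [ 0.41887485 -0.21111652  0.        ]
pl 0.82 [338.8 151.1] [ 0.477013 -0.307983  0.      ]
```

View pics/c4.png

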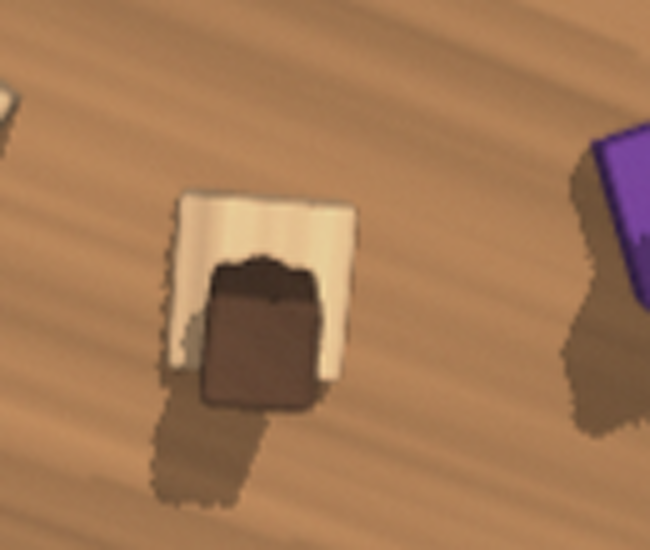

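Crop: the pale square base with its brown handle at full px (252,167), purple off to the right. Base fits 46×44 mm at (0.421,-0.210), yaw 0.33, matching the description.

Request:
{"method": "carry_out", "body": {
  "claw": [5, 5, 5, 5, 5, 5, 5, 5, 0, 0, 0, 0, 0, 0, 0, 0, 0, 0, 0, 0],
  "delta_pos": [
    [-0.3, -0.1, 0],
    [0, 0, 4],
    [0, 0, 4],
    [0, 0, 4],
    [0, 0, 4],
    [0, 0, 2],
    [0, 0, 1.8],
    [0, 0, 0],
    [0, 0, 0],
    [0, 0, 0],
    [0, 0, 0],
    [0, 0, 0],
    [0, 0, 0],
    [0, 0, 0],
    [0, 0, -1],
    [0, 0, -4],
    [0, 0, -5],
    [0, 0, -5],
    [0, 0, -5],
    [0, 0, 0]
  ],
  "angular": [
    [0, 0, 0.036],
    [0, 0, 0],
    [0, 0, 0],
    [0, 0, 0],
    [0, 0, 0],
    [0, 0, 0],
    [0, 0, 0],
    [0, 0, 0],
    [0, 0, 0],
    [0, 0, 0],
    [0, 0, 0],
    [0, 0, 0],
    [0, 0, 0],
    [0, 0, 0],
    [0, 0, 0],
    [0, 0, 0],
    [0, 0, 0],
    [0, 0, 0],
    [0, 0, 0],
    [0, 0, 0]
  ],
  "force": 15
}}

```text
clock: 12.9
position: [0.4243, -0.211, 0.257]
ee_rot: [3.093, 0.517, 0.015]
force: [-0.4, -0.5, -1.5]
width: 0.258
gripper_force: 14.9
```

Run:
```python
from h import *
plan([.46,.37,.25],2.727)
```

```text
pos [ 0.4243 -0.211   0.257 ] tilt [ 0.011 -0.004 -1.   ] clock 12.9 w 0.258 q [ 0.42  0.16 -0.09  1.88  0.02  1.09 -0.91]
yang -1.239 shift [ 22.29 -53.78   0.49] turn -0.825
```

Request:
{"method": "carry_out", "body": {
  "claw": [0, 0, 0, 0, 0, 0, 0, 0, 0, 0, 0, 0, 0, 0, 0, 0, 0, 0, 0, 0],
  "delta_pos": [
    [0, 0, 0],
    [0, 0, 0],
    [0, 0, 0],
    [0, 0, 0],
    [0, 0, 0],
    [3, -0.9, 0],
    [4, -1.2, 0],
    [4, -1.2, 0],
    [4, -1.2, 0],
    [4, -1.2, 0],
    [4, -1.2, 0],
    [4, -1.2, 0],
    [4, -1.2, 0],
    [4, -1.2, 0],
    [4, -1.2, 0],
    [4, -1.2, 0],
    [4, -1.2, 0],
    [4, -1.2, 0],
    [0.8, -0.5, 0],
    [0, 0, 0]
  ],
  "angular": [
    [0, 0, -0.14],
    [0, 0, -0.14],
    [0, 0, -0.14],
    [0, 0, -0.14],
    [0, 0, -0.14],
    [0, 0, -0.125],
    [0, 0, 0],
    [0, 0, 0],
    [0, 0, 0],
    [0, 0, 0],
    [0, 0, 0],
    [0, 0, 0],
    [0, 0, 0],
    [0, 0, 0],
    [0, 0, 0],
    [0, 0, 0],
    [0, 0, 0],
    [0, 0, 0],
    [0, 0, 0],
    [0, 0, 0]
  ]
}}

```text
clock: 14.9
position: [0.4876, 0.3287, 0.2492]
ee_rot: [-2.627, -1.721, 0.002]
force: [0.5, -0.3, -1.0]
width: 0.26
gripper_force: 15.0
```

Run:
```python
from h import *
w=shot('wrist','w5.png')
plan([.516,.3915,.0775],2.727)
for n in ['square']:
  for r in arm.trace('nest_'+n,w)[:2]: print('tr',n,r['conf'],rect(world(w,r['region'],.018)))
  for r in arm.place_of('nest_'+n,w)[:2]:
    c=np.array(r['centre'])*[512,384]; print('pl',n,r['conf'],c,ray(w,c,0))
for r in arm.trace('stamp_square',w)[:2]: print(r['conf'],r['centre']*np.array([512,384]))
```

```text
pos [0.4883 0.3266 0.2492] tilt [-0.001 -0.001 -1.   ] clock 14.95 w 0.259 q [-0.34  0.41 -0.49  1.6   0.2   1.18 -1.28]
yang -0.413 shift [ 7.08 -0.06 17.16] turn 0.002
tr square 0.63 (array([520.2, 394.4]), array([99.9, 85.9]), np.float64(2.714))
pl square 0.56 [256.9216 105.1008] [0.52104703 0.39128841 0.        ]
0.64 [253.2864 223.6032]
```

View pics/w5.png

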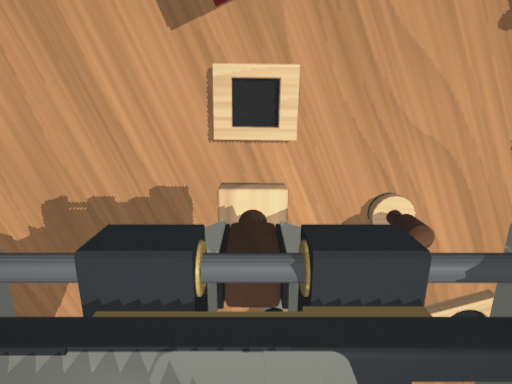

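Square nest at (256,102), and the held stamp sits level and parallel to it. The fit is 99.9×85.9 mm, which agrees with the known size.

Request:
{"method": "carry_out", "body": {
  "claw": [0, 0, 0, 0, 0, 0, 0, 0, 0],
  "delta_pos": [
    [3.7, 0.1, 0],
    [3.7, 0.1, 0],
    [0, 0, 4],
    [0, 0, 4],
    [0, 0, 4],
    [0, 0, 3],
    [0, 0, 2.2],
    [0, 0, 0],
    [0, 0, 0]
  ],
  "angular": [
    [0, 0, 0.015],
    [0, 0, 0],
    [0, 0, 0],
    [0, 0, 0],
    [0, 0, 0],
    [0, 0, 0],
    [0, 0, 0],
    [0, 0, 0],
    [0, 0, 0]
  ]
}}

```text
clock: 16.0
position: [0.5217, 0.3928, 0.0784]
ee_rot: [2.644, 1.695, -0.0]
force: [-0.8, -0.4, 0.6]
width: 0.261
gripper_force: 15.0
```

Run:
```python
from h import *
plan([.5198,.3935,.0595],2.714)
```

```text
pos [0.5217 0.3928 0.0784] tilt [ 0. -0. -1.] clock 16.0 w 0.261 q [-0.45  0.66 -0.42  1.63  0.32  0.92 -1.43]
yang -0.431 shift [-0.02 -0.2   1.89] turn -0.003
```

Request:
{"method": "carry_out", "body": {
  "claw": [0, 0, 0, 0, 0, 0, 0],
  "delta_pos": [
    [0, -0.2, 0.5],
    [0, 0, 0.6],
    [0, 0, 0.5],
    [0, 0, 0.2],
    [0, 0, 0.1],
    [0, 0, 0.1],
    [0, 0, 0]
  ],
  "angular": [
    [0, 0, 0],
    [0, 0, 0],
    [0, 0, 0],
    [0, 0, 0],
    [0, 0, 0],
    [0, 0, 0],
    [0, 0, 0]
  ]
}}

```text
clock: 16.7
position: [0.5192, 0.3947, 0.0586]
ee_rot: [2.643, 1.697, 0.0]
force: [-1.9, -1.9, 6.8]
width: 0.263
gripper_force: 15.0
```

Request:
{"method": "carry_out", "body": {
  "claw": [3, 5, 5, 5, 5, 5, 5, 5, 5],
  "delta_pos": [
    [0, 0, 0],
    [0, 0, 0],
    [0, 0, 0],
    [0, 0, -2],
    [0, 0, -4],
    [0, 0, -5],
    [0, 0, -5],
    [0, 0, -3],
    [0, 0, 0]
  ],
  "angular": [
    [0, 0, 0],
    [0, 0, 0],
    [0, 0, 0],
    [0, 0, 0],
    [0, 0, 0],
    [0, 0, 0],
    [0, 0, 0],
    [0, 0, 0],
    [0, 0, 0]
  ]
}}

```text
clock: 17.6
position: [0.5208, 0.3968, 0.2534]
ee_rot: [-2.642, -1.697, -0.014]
force: [1.2, 0.6, -0.5]
width: 0.545
gripper_force: 0.0
```

Run:
```python
from h import *
plan([.405,.235,.25])
```

```text
pos [0.5208 0.3968 0.2534] tilt [ 0.007  0.006 -1.   ] clock 17.6 w 0.545 q [-0.43  0.51 -0.47  1.43  0.24  1.25 -1.35]
yang -0.429 shift [-19.53  -3.8    0.16] turn 0
```

Request:
{"method": "carry_out", "body": {
  "claw": [5, 5, 5, 5, 5, 5, 5],
  "delta_pos": [
    [-4, -0.8, 0],
    [-4, -0.8, 0],
    [-4, -0.8, 0],
    [-4, -0.8, 0],
    [-3.5, -0.6, 0],
    [0, 0, 0],
    [0, 0, 0]
  ],
  "angular": [
    [0, 0, 0],
    [0, 0, 0],
    [0, 0, 0],
    [0, 0, 0],
    [0, 0, 0],
    [0, 0, 0],
    [0, 0, 0]
  ]
}}

```text
clock: 18.3
position: [0.4035, 0.2325, 0.2476]
ee_rot: [2.644, 1.696, 0.0]
force: [0.8, -0.3, 0.6]
width: 0.545
gripper_force: 0.0
```

Run:
```python
from h import *
plan([.405,.235,.25])
w=shot('wrist','w6.png')
for r in arm.trace('stamp_oblong',w):
    c=np.array(r['centre'])*[512,384]; m=r['region']; print('tr',r['conf'],c.round(0),m.sum(),w['frame'][m].mean(0).round())
    P,D=pale(w,m)
    if P.sum()>50 and D.sum()>50: print('base',rect(world(w,P,.02)),'handle',rect(world(w,D,.092)),rect(world(w,m,.02)))
for r in arm.place_of('stamp_oblong',w):
    c=np.array(r['centre'])*[512,384]; print('pl',r['conf'],c.round(1),ray(w,c,0))
```

```text
pos [0.4035 0.2325 0.2476] tilt [ 0. -0. -1.] clock 18.3 w 0.545 q [-0.2   0.2  -0.51  1.88  0.11  1.09 -1.19]
yang -0.43 shift [ 0.28  0.03 -0.24] turn 0
tr 0.66 [246. 160.] 1377 [137. 107.  80.]
base (array([403.4, 239.5]), array([63.1, 29.7]), np.float64(0.911)) handle (array([402.9, 241.2]), array([45.6, 18.2]), np.float64(0.891)) (array([400.1, 236. ]), array([73.1, 30.5]), np.float64(0.842))
tr 0.44 [289.  21.] 2554 [171. 140. 106.]
base (array([508.2, 367.8]), array([99.1, 27.5]), np.float64(2.711)) handle (array([487.7, 342.4]), array([78.8,  3.3]), np.float64(2.711)) (array([507.2, 365.5]), array([99.2, 32.5]), np.float64(2.711))
```

View pics/w6.png

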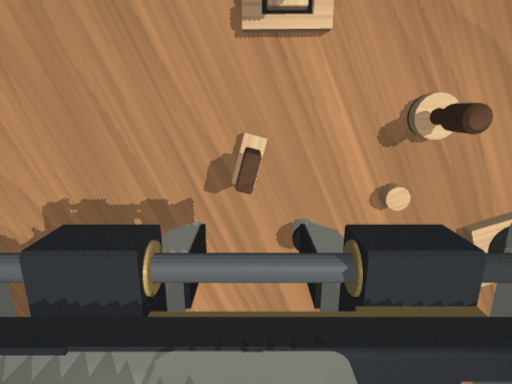

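Wrist view: oblong stamp at (250,162). The big round stamp is at (437,115), and the square stamp sits in its nest at the top edge.

Request:
{"method": "carry_out", "body": {
  "claw": [5, 5, 5, 5, 5, 5, 5, 5, 0, 0, 0, 0, 0, 0, 0],
  "delta_pos": [
    [0.7, -0.4, 0],
    [0, 0, 4],
    [0, 0, 4],
    [0, 0, 4],
    [0, 0, 4],
    [0, 0, 2],
    [0, 0, 1.7],
    [0, 0, 0],
    [0, 0, 0],
    [0, 0, 0],
    [0, 0, 0],
    [0, 0, 0],
    [0, 0, 0],
    [0, 0, 0],
    [0, 0, 0]
  ],
  "angular": [
    [0, 0, 0.12],
    [0, 0, 0.116],
    [0, 0, 0],
    [0, 0, 0],
    [0, 0, 0],
    [0, 0, 0],
    [0, 0, 0],
    [0, 0, 0],
    [0, 0, 0],
    [0, 0, 0],
    [0, 0, 0],
    [0, 0, 0],
    [0, 0, 0],
    [0, 0, 0],
    [0, 0, 0]
  ],
  "force": 15
}}

```text
clock: 19.95
position: [0.4032, 0.2413, 0.0513]
ee_rot: [2.825, 1.374, 0.002]
force: [-0.4, -0.8, 6.5]
width: 0.193
gripper_force: 15.0
```

Request:
{"method": "carry_out", "body": {
  "claw": [0, 0, 0, 0, 0, 0],
  "delta_pos": [
    [0, 0, -1],
    [0, 0, -4],
    [0, 0, -5],
    [0, 0, -5],
    [0, 0, -5],
    [0, 0, 0]
  ],
  "angular": [
    [0, 0, 0],
    [0, 0, 0],
    [0, 0, 0],
    [0, 0, 0],
    [0, 0, 0],
    [0, 0, 0]
  ]
}}

```text
clock: 20.55
position: [0.405, 0.2436, 0.2578]
ee_rot: [-2.824, -1.375, -0.017]
force: [0.5, 0.2, -2.5]
width: 0.197
gripper_force: 15.0
```

Run:
```python
from h import *
plan([.484,-.0157,.25],2.669+np.pi/2)
```

```text
pos [0.405  0.2436 0.2578] tilt [ 0.009  0.006 -1.   ] clock 20.55 w 0.197 q [-0.23  0.2  -0.5   1.86  0.11  1.1  -1.43]
yang -0.665 shift [-15.54  22.21   0.7 ] turn 1.379
```

Request:
{"method": "carry_out", "body": {
  "claw": [0, 0, 0, 0, 0, 0, 0, 0, 0, 0, 0, 0, 0],
  "delta_pos": [
    [0, 0, 0],
    [0, 0, 0],
    [0, 0, 0],
    [0, 0, 0],
    [0, 0, 0],
    [0, 0, 0],
    [0, 0, 0],
    [0, 0, 0],
    [0, 0, 0],
    [0, 0, 0],
    [0, 0, 0],
    [0, 0, 0],
    [0, 0, 0]
  ],
  "angular": [
    [0, 0, -0.14],
    [0, 0, -0.14],
    [0, 0, -0.14],
    [0, 0, -0.14],
    [0, 0, -0.14],
    [0, 0, -0.14],
    [0, 0, -0.14],
    [0, 0, -0.14],
    [0, 0, -0.14],
    [0, 0, -0.14],
    [0, 0, -0.14],
    [0, 0, -0.14],
    [0, 0, -0.083]
  ]
}}

```text
clock: 21.85
position: [0.4023, 0.2409, 0.2508]
ee_rot: [-0.727, -3.056, 0.001]
force: [0.4, 0.7, -1.4]
width: 0.193
gripper_force: 15.0
```

Request:
{"method": "carry_out", "body": {
  "claw": [0, 0, 0, 0, 0, 0, 0, 0, 0, 0],
  "delta_pos": [
    [-3.3, -2.4, 0],
    [-3.3, -2.4, 0],
    [-3.3, -2.4, 0],
    [-3.3, -2.4, 0],
    [-3.3, -2.4, 0],
    [-3.3, -2.4, 0],
    [-3.3, -2.4, 0],
    [-3.3, -2.4, 0],
    [0, 0, 0],
    [0, 0, 0]
  ],
  "angular": [
    [0, 0, 0],
    [0, 0, 0],
    [0, 0, 0],
    [0, 0, 0],
    [0, 0, 0],
    [0, 0, 0],
    [0, 0, 0],
    [0, 0, 0],
    [0, 0, 0],
    [0, 0, 0]
  ]
}}

```text
clock: 22.85
position: [0.55, -0.0508, 0.2504]
ee_rot: [-0.739, -3.052, -0.0]
force: [0.2, 1.3, -0.4]
width: 0.196
gripper_force: 15.0
```

Run:
```python
from h import *
w=shot('wrist','w7.png')
plan([.484,-.0157,.078],2.669+np.pi/2)
for n in ['oblong']:
  for r in arm.trace('nest_'+n,w)[:2]: print('tr',n,r['conf'],rect(world(w,r['region'],.018)))
  for r in arm.place_of('nest_'+n,w)[:2]:
    c=np.array(r['centre'])*[512,384]; print('pl',n,r['conf'],c,ray(w,c,0))
```

```text
pos [ 0.5498 -0.0494  0.2507] tilt [-0.001  0.001 -1.   ] clock 22.9 w 0.191 q [ 0.45  0.37 -0.62  1.68  0.23  1.17  0.88]
yang 1.098 shift [ 7.37 -0.   17.28] turn -0.0
tr oblong 0.85 (array([489.2, -16.8]), array([100.8,  86.3]), np.float64(2.659))
pl oblong 0.64 [255.6928 103.7952] [ 0.48850388 -0.01349602  0.        ]
```

View pics/w7.png

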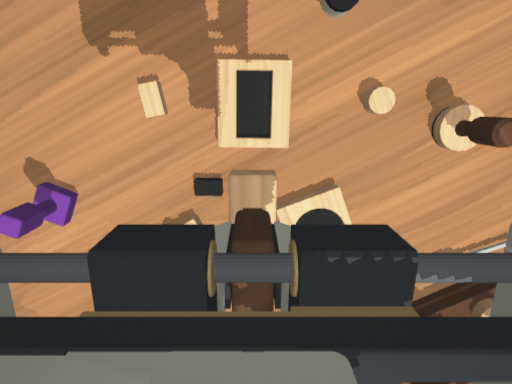

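Oblong nest at (255,103), with the recess parallel to the held stamp. The fit is 100.8×86.3 mm.

Request:
{"method": "carry_out", "body": {
  "claw": [0, 0, 0, 0, 0, 0, 0, 0, 0],
  "delta_pos": [
    [3.5, 0.1, 0],
    [3.5, 0.1, 0],
    [0, 0, 4],
    [0, 0, 4],
    [0, 0, 4],
    [0, 0, 3],
    [0, 0, 2.2],
    [0, 0, 0],
    [0, 0, 0]
  ],
  "angular": [
    [0, 0, 0.01],
    [0, 0, 0],
    [0, 0, 0],
    [0, 0, 0],
    [0, 0, 0],
    [0, 0, 0],
    [0, 0, 0],
    [0, 0, 0],
    [0, 0, 0]
  ]
}}

```text
clock: 23.9
position: [0.4891, -0.015, 0.0794]
ee_rot: [-0.748, -3.051, -0.0]
force: [-0.0, -0.1, -0.6]
width: 0.192
gripper_force: 15.0
```

Run:
```python
from h import *
plan([.488,-.0157,.0595],2.659+np.pi/2)
```

```text
pos [ 0.4891 -0.015   0.0794] tilt [-0.  0. -1.] clock 23.9 w 0.192 q [ 0.35  0.47 -0.57  2.03  0.37  0.74  0.65]
yang 1.09 shift [ 0.06 -0.11  1.99] turn 0.002
```

Request:
{"method": "carry_out", "body": {
  "claw": [0, 0, 0, 0, 0, 0, 0],
  "delta_pos": [
    [0, -0.1, 0.5],
    [0, 0, 0.6],
    [0, 0, 0.5],
    [0, 0, 0.2],
    [0, 0, 0.1],
    [0, 0, 0.1],
    [0, 0, 0]
  ],
  "angular": [
    [0, 0, 0],
    [0, 0, 0],
    [0, 0, 0],
    [0, 0, 0],
    [0, 0, 0],
    [0, 0, 0],
    [0, 0, 0]
  ]
}}

```text
clock: 24.6
position: [0.4888, -0.017, 0.0593]
ee_rot: [0.751, 3.05, -0.001]
force: [-2.7, -0.6, 6.8]
width: 0.199
gripper_force: 15.0
```

Request:
{"method": "carry_out", "body": {
  "claw": [3, 5, 5, 5, 5, 5, 5, 5, 5, 5, 5, 5, 5, 5, 5, 5],
  "delta_pos": [
    [0, 0, 0],
    [0, 0, 0],
    [0, 0, 0],
    [0, 0, -2],
    [0, 0, -4],
    [0, 0, -5],
    [0, 0, -5],
    [0, 0, -3],
    [-0.3, 4, 0],
    [-0.3, 4, 0],
    [-0.3, 4, 0],
    [-0.3, 4, 0],
    [-0.3, 4, 0],
    [-0.3, 4, 0],
    [0, 0, 0],
    [0, 0, 0]
  ],
  "angular": [
    [0, 0, 0],
    [0, 0, 0],
    [0, 0, 0],
    [0, 0, 0],
    [0, 0, 0],
    [0, 0, 0],
    [0, 0, 0],
    [0, 0, 0],
    [0, 0, 0],
    [0, 0, 0],
    [0, 0, 0],
    [0, 0, 0],
    [0, 0, 0],
    [0, 0, 0],
    [0, 0, 0],
    [0, 0, 0]
  ]
}}

```text
clock: 26.2
position: [0.6158, 0.1884, 0.248]
ee_rot: [-0.748, -3.05, 0.0]
force: [-0.1, -0.0, -0.1]
width: 0.541
gripper_force: 0.0
```

Run:
```python
from h import *
plan([.615,.19,.25])
w=shot('wrist')
for r in arm.trace('stamp_big_round',w):
    c=np.array(r['centre'])*[512,384]; m=r['region']; print('tr',r['conf'],c.round(0),m.sum(),w['frame'][m].mean(0).round())
for r in arm.place_of('stamp_big_round',w):
    c=np.array(r['centre'])*[512,384]; print('pl',r['conf'],c.round(1),ray(w,c,0))
    if r is not None and r['conf']>.5:
        X=ray(w,c,0); im=w['frame'][:,:,::-1].copy(); k=4
        x0,y0=(c-[65,60]).astype(int).clip(0); im=cv2.resize(im[y0:y0+120,x0:x0+130],None,fx=k,fy=k,interpolation=cv2.INTER_CUBIC)
        for z,q,col in((.02,.028,(0,255,0)),(.09,.015,(0,0,255))):
            P=[((proj(w,np.array([X[0]+q*np.cos(t),X[1]+q*np.sin(t),z]))-[x0,y0]+.5)*k).astype(int) for t in np.linspace(0,6.28,40)]
            cv2.polylines(im,[np.array(P)],True,col,1)
        cv2.imwrite('pics/c8.png',im); break
```

```text
pos [0.6158 0.1884 0.248 ] tilt [-0.001  0.    -1.   ] clock 26.2 w 0.541 q [ 0.03  0.53 -0.65  1.45  0.33  1.27  0.44]
yang 1.09 shift [ 0.15  0.11 -0.2 ] turn 0
tr 0.58 [261. 169.] 1705 [150. 121.  91.]
tr 0.36 [ 74. 136.] 3889 [180. 149. 112.]
pl 0.86 [263.1 167.1] [0.6289684  0.19799189 0.        ]
```

View pics/c8.png

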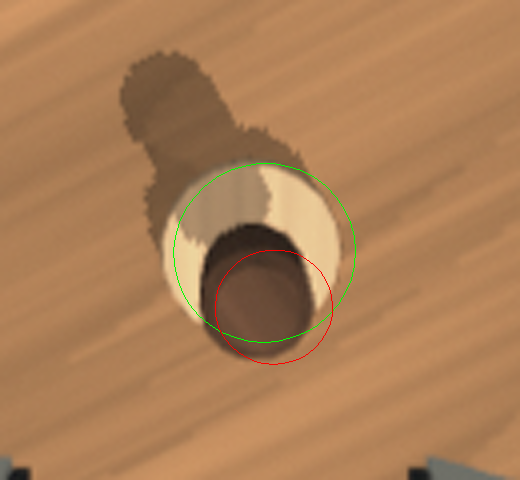

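The overlay sits about 3 px too far right. The corrected origin is px (260,167), i.e. (0.627, 0.194). It's the large dark-handled pale round stamp.

Request:
{"method": "carry_out", "body": {
  "claw": [6, 6, 6, 6, 6, 6, 6, 6, 0, 0, 0, 0, 0, 0, 0],
  "delta_pos": [
    [-0.7, 1.0, 0],
    [0, 0, 4],
    [0, 0, 4],
    [0, 0, 4],
    [0, 0, 4],
    [0, 0, 2],
    [0, 0, 1.7],
    [0, 0, 0],
    [0, 0, 0],
    [0, 0, 0],
    [0, 0, 0],
    [0, 0, 0],
    [0, 0, 0],
    [0, 0, 0],
    [0, 0, 0]
  ],
  "angular": [
    [0, 0, 0],
    [0, 0, 0],
    [0, 0, 0],
    [0, 0, 0],
    [0, 0, 0],
    [0, 0, 0],
    [0, 0, 0],
    [0, 0, 0],
    [0, 0, 0],
    [0, 0, 0],
    [0, 0, 0],
    [0, 0, 0],
    [0, 0, 0],
    [0, 0, 0],
    [0, 0, 0]
  ],
  "force": 18
}}

```text
clock: 27.85
position: [0.6274, 0.1932, 0.0525]
ee_rot: [0.751, 3.049, 0.001]
force: [0.1, 0.7, 5.8]
width: 0.322
gripper_force: 18.0
```

Request:
{"method": "carry_out", "body": {
  "claw": [0, 0, 0, 0, 0, 0],
  "delta_pos": [
    [0, 0, -1],
    [0, 0, -4],
    [0, 0, -5],
    [0, 0, -5],
    [0, 0, -5],
    [0, 0, 0]
  ],
  "angular": [
    [0, 0, 0],
    [0, 0, 0],
    [0, 0, 0],
    [0, 0, 0],
    [0, 0, 0],
    [0, 0, 0]
  ]
}}

```text
clock: 28.45
position: [0.6293, 0.1952, 0.2601]
ee_rot: [0.749, 3.042, 0.011]
force: [1.1, 0.3, -0.9]
width: 0.323
gripper_force: 18.0
```

Run:
```python
from h import *
plan([.672,-.016,.25])
```

```text
pos [0.6293 0.1952 0.2601] tilt [ 0.011  0.005 -1.   ] clock 28.45 w 0.323 q [ 0.02  0.54 -0.65  1.4   0.33  1.29  0.44]
yang 1.088 shift [-13.58 -16.73   0.96] turn 0
```

Request:
{"method": "carry_out", "body": {
  "claw": [0, 0, 0, 0, 0, 0, 0, 0, 0, 0],
  "delta_pos": [
    [-2.7, -2.1, 0],
    [-2.7, -2.1, 0],
    [-2.7, -2.1, 0],
    [-2.7, -2.1, 0],
    [-2.7, -2.1, 0],
    [-2.7, -2.1, 0],
    [-2.7, -2.1, 0],
    [-2.7, -2.0, 0],
    [0, 0, 0],
    [0, 0, 0]
  ],
  "angular": [
    [0, 0, 0],
    [0, 0, 0],
    [0, 0, 0],
    [0, 0, 0],
    [0, 0, 0],
    [0, 0, 0],
    [0, 0, 0],
    [0, 0, 0],
    [0, 0, 0],
    [0, 0, 0]
  ]
}}

```text
clock: 29.45
position: [0.7403, -0.0563, 0.2507]
ee_rot: [-0.753, -3.048, 0.0]
force: [-1.0, 0.9, -1.8]
width: 0.323
gripper_force: 18.0
```

Run:
```python
from h import *
w=shot('wrist','w9.png')
plan([.672,-.016,.08])
for n in ['big_round']:
  for r in arm.trace('nest_'+n,w)[:2]: 
    t=rect(world(w,r['region'],.018)); print('tr',n,r['conf'],t); plan([t[0][0]/1000,t[0][1]/1000,.08])
  for r in arm.place_of('nest_'+n,w)[:2]:
    c=np.array(r['centre'])*[512,384]; print('pl',n,r['conf'],c,ray(w,c,0))
```

```text
pos [ 0.7401 -0.0546  0.2512] tilt [-0.001  0.001 -1.   ] clock 29.5 w 0.324 q [ 0.3   0.69 -0.59  1.15  0.36  1.4   0.85]
yang 1.088 shift [ 7.8   0.26 17.13] turn 0
tr big_round 0.57 (array([672.5, -13.6]), array([101.3,  88.8]), np.float64(3.032))
pos [ 0.7401 -0.0538  0.2515] tilt [-0.001  0.001 -1.   ] clock 29.55 w 0.321 q [ 0.3   0.69 -0.59  1.15  0.36  1.4   0.85]
yang 1.09 shift [ 7.83  0.43 17.16] turn 0
pl big_round 0.85 [255.1808  96.3072] [ 0.67087097 -0.01495768  0.        ]
pl big_round 0.59 [114.8928 133.5168] [ 0.62806027 -0.19308721  0.        ]
```

View pics/w9.png

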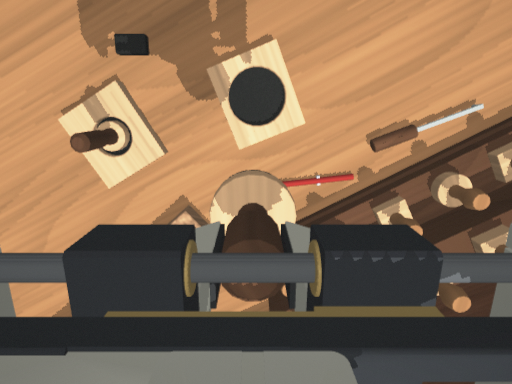

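Big round nest at (257,96), held stamp level at (253,210). The small round stamp is seen upright inside its recess at (113,136).

Request:
{"method": "carry_out", "body": {
  "claw": [0, 0, 0, 0, 0, 0, 0, 0, 0],
  "delta_pos": [
    [3.9, 0.2, 0],
    [3.9, 0.2, 0],
    [0, 0, 4],
    [0, 0, 4],
    [0, 0, 4],
    [0, 0, 3],
    [0, 0, 2],
    [0, 0, 0],
    [0, 0, 0]
  ],
  "angular": [
    [0, 0, 0],
    [0, 0, 0],
    [0, 0, 0],
    [0, 0, 0],
    [0, 0, 0],
    [0, 0, 0],
    [0, 0, 0],
    [0, 0, 0],
    [0, 0, 0]
  ]
}}

```text
clock: 30.5
position: [0.6735, -0.0145, 0.0825]
ee_rot: [0.749, 3.051, 0.001]
force: [0.6, 0.2, -0.9]
width: 0.323
gripper_force: 18.0
```

Run:
```python
from h import *
plan([.672,-.0145,.0615])
```

```text
pos [ 0.6735 -0.0145  0.0825] tilt [ 0.  0. -1.] clock 30.5 w 0.323 q [ 0.29  0.72 -0.57  1.56  0.43  0.99  0.68]
yang 1.089 shift [ 0.13 -0.07  2.1 ] turn 0
```

Request:
{"method": "carry_out", "body": {
  "claw": [0, 0, 0, 0, 0, 0, 0],
  "delta_pos": [
    [0.1, -0.1, 0.6],
    [0, 0, 0.6],
    [0, 0, 0.5],
    [0, 0, 0.3],
    [0, 0, 0.1],
    [0, 0, 0.1],
    [0, 0, 0]
  ],
  "angular": [
    [0, 0, 0],
    [0, 0, 0],
    [0, 0, 0],
    [0, 0, 0],
    [0, 0, 0],
    [0, 0, 0],
    [0, 0, 0]
  ]
}}

```text
clock: 31.2
position: [0.6722, -0.0161, 0.0605]
ee_rot: [0.751, 3.05, -0.001]
force: [-2.7, -1.3, 5.8]
width: 0.32
gripper_force: 18.0
```

Request:
{"method": "carry_out", "body": {
  "claw": [4, 6, 6, 6, 6, 6, 6, 6, 6, 6, 6, 6, 6, 6],
  "delta_pos": [
    [0, 0, 0],
    [0, 0, 0],
    [0, 0, 0],
    [0, 0, -2],
    [0, 0, -4],
    [0, 0, -5],
    [0, 0, -5],
    [0, 0, -4],
    [-4, 0, 0],
    [-4, 0, 0],
    [-4, 0, 0],
    [-2, 0, 0],
    [0, 0, 0],
    [0, 0, 0]
  ],
  "angular": [
    [0, 0, 0],
    [0, 0, 0],
    [0, 0, 0],
    [0, 0, 0],
    [0, 0, 0],
    [0, 0, 0],
    [0, 0, 0],
    [0, 0, 0],
    [0, 0, 0],
    [0, 0, 0],
    [0, 0, 0],
    [0, 0, 0],
    [0, 0, 0],
    [0, 0, 0]
  ]
}}

```text
clock: 32.6
position: [0.796, -0.0805, 0.2589]
ee_rot: [-0.751, -3.049, -0.001]
force: [0.5, 0.6, -0.4]
width: 0.655
gripper_force: 0.0
```

Run:
```python
from h import *
w=shot('wrist')['frame'][:230,:,::-1]; s=shot('scene')['frame'][120:290,50:450,::-1]; t=shot('top')['frame'][130:270,80:350,::-1]
s=cv2.resize(s,(640,272)); t=cv2.resize(t,(600,311),interpolation=cv2.INTER_CUBIC)
o=np.zeros((590,660,3),np.uint8); o[:272,:640]=s; o[275:586,:600]=t
cv2.imwrite('pics/f1.png',o); cv2.imwrite('pics/f2.png',w)
print(arm.observe()['clock'])
```

```text
32.75
```

View pics/f1.png

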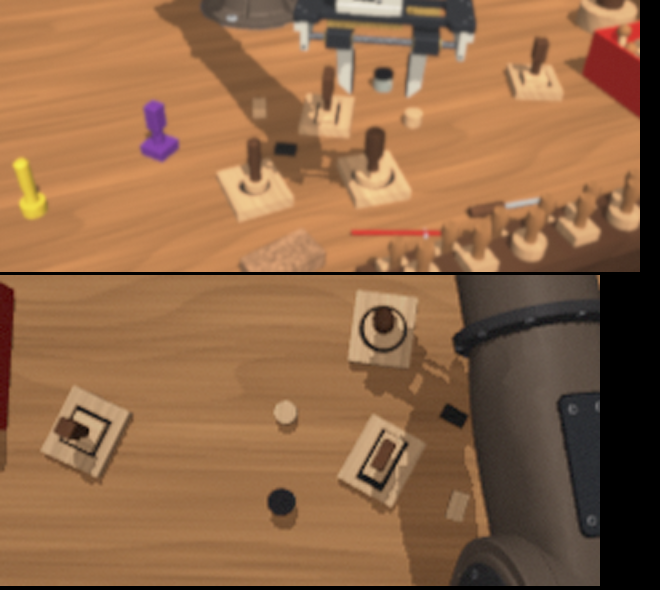

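View pics/f2.png

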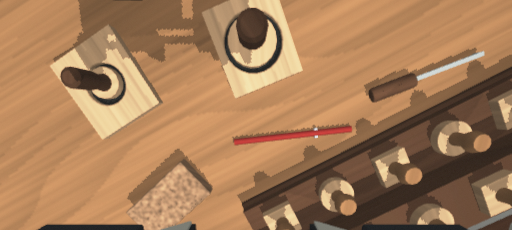

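All four stamps stand upright with a dark recess ring visible around each base: oblong at composite (383,460), square at (82,432), big round at (383,328) and small round in the wrist view at (105,83). The yellow and purple look-alikes haven't moved, so I'm handing in.

```bash
python3 -c "
from h import *
print(arm.sign_off())"
```

```text
the job is handed in; nothing more can be done
None
```

All four stamps are standing upright in their matching blocks and released, the look-alikes were not touched, and the job was handed in at about 33 s of the 106 s allowed; no verdict was returned.

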